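# Find the full instrument canister in the travel rack

## Task

Three identical lidded steel instrument canisters are locked in the travel rack and only one is full: slide the rack's locking bar all the way to its free end so that the tabs clear the lids, then lift each canister in turn clear of its well to feel its weight, setting it gently back in its own well. Finish holding the heaviest one up in the gripper, upright and still, with its base higher than the knobs of the canisters in the rack, and end the program while holding it. The other two must stand in their own wells, the bar stays open, and the things standing round the rack stay where they are.

Things in the scene. Friction and masses are not known exactly. Their poses are not given: they have to be found in the camera images.
- rack_mid (a point): travel rack fixed to the table: white board 145 x 370 mm, top 22 mm above the table, with a row of three wells and a steel back panel. This point: centre of the middle well, level with the board's top; x points across the row to the panel (at x = 53 to 73 mm, 93 mm high), y along the row, z up. Wells at y = -105, 0, 105 mm, 66 mm wide, 12 mm deep, floor 10 mm above the table
- lock_bar (a joint): travel of the locking bar on the back panel along rack +y, m: 0 = locked, a tab over each lid; 0.052 = free, at its end stop, tabs midway between canisters. About 2.5 N of friction; it stays where left. The tabs (24 mm wide, 94 to 98 mm above the table, 4 mm above the lids) reach forward to rack x = 16 mm and stop a canister from being lifted
- lock_grip (a point): middle of the black upright thumb grip at the locking bar's right-hand (rack -y) end, with which the bar is slid: 18 mm across the row, 14 mm along it, 98 to 132 mm above the table; this point is 117 mm above the table, axes as the rack's. It moves with the bar
- canister_a_mid (a point): one of three closed steel canisters that look alike: 62 mm wide, lid 65 mm wide and fixed on, its top 80 mm above the underside; upright knob 21 mm wide, 82 to 104 mm above the underside. 0.25 to 0.8 kg; the heaviest outweighs each other one by at least 0.25 kg. This point: on its axis, 52 mm above the underside, z up. Lift it by the knob from above, fingers closing along the row. Well and weight vary
- canister_b_mid (a point): one of three closed steel canisters that look alike: 62 mm wide, lid 65 mm wide and fixed on, its top 80 mm above the underside; upright knob 21 mm wide, 82 to 104 mm above the underside. 0.25 to 0.8 kg; the heaviest outweighs each other one by at least 0.25 kg. This point: on its axis, 52 mm above the underside, z up. Lift it by the knob from above, fingers closing along the row. Well and weight vary
- canister_c_mid (a point): one of three closed steel canisters that look alike: 62 mm wide, lid 65 mm wide and fixed on, its top 80 mm above the underside; upright knob 21 mm wide, 82 to 104 mm above the underside. 0.25 to 0.8 kg; the heaviest outweighs each other one by at least 0.25 kg. This point: on its axis, 52 mm above the underside, z up. Lift it by the knob from above, fingers closing along the row. Well and weight vary
- vial_mid (a point): small glass vial with a crimp cap, 23 mm in diameter, 48 mm tall, standing in front of the rack; its centre; a bystander, to be left where it is
- plaster_roll_mid (a point): roll of plaster, 45 mm in diameter, 30 mm tall, lying flat in front of the rack; its centre; a bystander, to be left where it is
- dropper_bottle_mid (a point): brown dropper bottle, 34 mm in diameter, 102 mm tall, standing off the right-hand end of the rack; its centre; a bystander, to be left where it is

How it is judged:
On the way, in this order (a step that is already met when the one before it is completed fails the run):
1. the locking bar is slid open (at least 46 of its 52 mm) with all canisters in their wells (value of joint lock_bar above 0.046 m and height (world z) of each of canister_a_mid, canister_b_mid, canister_c_mid below 0.066 m), for 0.2 s.
2. a first canister is lifted clear of its well (height (world z) of any of canister_a_mid, canister_b_mid, canister_c_mid above 0.076 m), for 0.2 s.
3. it is set back: all three canisters are down in wells (height (world z) of each of canister_a_mid, canister_b_mid, canister_c_mid below 0.066 m), for 0.2 s.
4. a second canister is lifted clear of its well (height (world z) of any of canister_a_mid, canister_b_mid, canister_c_mid above 0.076 m), for 0.2 s.
5. it is set back: all three canisters are down in wells (all of step 3), for 0.2 s.
6. a third canister is lifted clear of its well (height (world z) of any of canister_a_mid, canister_b_mid, canister_c_mid above 0.076 m), for 0.2 s.
At the end, for the whole second after the job is handed in: The heaviest canister is held by the fingers alone, upright (0.2 rad), still, centre at least 164 mm up; the others stand upright, untouched, within 9 mm of their start; bar open by 46 mm or more. The heaviest is lifted if the rack bears under 7.8 N (((height (world z) of canister_a_mid above 0.164 m and angle between canister_a_mid's own z axis and vertical below 0.2 rad and linear speed of canister_a below 0.03 m/s and contact force between canister_a and the fingers above 1 N and contact force between canister_a and rack below 0.05 N and contact force between canister_a and canister_b below 0.05 N and distance of each of canister_b_mid, canister_c_mid from where it was at the start of the episode below 0.009 m and height (world z) of each of canister_b_mid, canister_c_mid below 0.066 m and angle between each of canister_b_mid, canister_c_mid's own z axis and vertical below 0.06 rad and contact force between each of canister_b, canister_c and the fingers below 0.05 N and contact force between each of canister_b, canister_c and the arm below 0.05 N and contact force between canister_a and canister_c below 0.05 N) or (height (world z) of canister_b_mid above 0.164 m and angle between canister_b_mid's own z axis and vertical below 0.2 rad and linear speed of canister_b below 0.03 m/s and contact force between canister_b and the fingers above 1 N and contact force between canister_b and rack below 0.05 N and contact force between canister_b and canister_a below 0.05 N and distance of each of canister_a_mid, canister_c_mid from where it was at the start of the episode below 0.009 m and height (world z) of each of canister_a_mid, canister_c_mid below 0.066 m and angle between each of canister_a_mid, canister_c_mid's own z axis and vertical below 0.06 rad and contact force between each of canister_a, canister_c and the fingers below 0.05 N and contact force between each of canister_a, canister_c and the arm below 0.05 N and contact force between canister_b and canister_c below 0.05 N) or (height (world z) of canister_c_mid above 0.164 m and angle between canister_c_mid's own z axis and vertical below 0.2 rad and linear speed of canister_c below 0.03 m/s and contact force between canister_c and the fingers above 1 N and contact force between canister_c and rack below 0.05 N and contact force between canister_c and canister_a below 0.05 N and distance of each of canister_a_mid, canister_b_mid from where it was at the start of the episode below 0.009 m and height (world z) of each of canister_a_mid, canister_b_mid below 0.066 m and angle between each of canister_a_mid, canister_b_mid's own z axis and vertical below 0.06 rad and contact force between each of canister_a, canister_b and the fingers below 0.05 N and contact force between each of canister_a, canister_b and the arm below 0.05 N and contact force between canister_c and canister_b below 0.05 N)) and contact force between rack and anything else below 7.8 N and value of joint lock_bar above 0.046 m); the arm keeps its last pose, push and grip.
It fails at once if a canister is tipped (more than 0.5 rad) (angle between any of canister_a_mid, canister_b_mid, canister_c_mid's own z axis and vertical above 0.5 rad).
It fails at once if a canister is dropped or flung (faster than 0.7 m/s) (linear speed of any of canister_a, canister_b, canister_c above 0.7 m/s).
It fails at once if a thing standing round the rack is shifted by more than 25 mm (distance of any of vial_mid, plaster_roll_mid, dropper_bottle_mid from where it was at the start of the episode above 0.025 m).
It also fails if it takes over 64 s, if anything falls off the work surface, if the arm or the gripper's body presses on something with over 40 N, if the wrist force passes 120 N, or if a joint passes its speed limit or range.

## Robot

A 6-joint arm with a two-finger parallel gripper is mounted at the origin on the work surface; the furniture and walls round the work are solid. World frame = base frame: x ahead of the robot, y to its left, z up, the work surface at z = 0. Lengths are in m, angles in rad, forces in N, time in s.
With the tool pointing down it reaches from about 0.25 to 0.725 m from the base axis. Payload 4 kg.
Tool frame: the origin (TCP) lies midway between the tips of the shut fingers; the grasp point (between the pads) lies 19 mm behind it; z points along the fingers, y is the direction in which the jaws open and shut (so a half turn about z gives the same grasp; the last joint's range is limited). The gripper opens to 85 mm and grips with 20 to 120 N. Pads are 22 mm wide; open, the fingers measure 114 mm over their backs; the gripper's body (76 mm by 85 mm) begins 54 mm behind the grasp point. The pads swing forward as they close: fully open they stand 13 mm farther back than shut.
Start: joints at [0, 0.241, 0.005, 1.335, 0, 1.571], TCP at [0.5, -0, 0.231] pointing down, gripper open.
Joint ranges: [-2.72, 2.72], [-1.05, 1.87], [-1.09, 1.28], [-1.99, 2.15], [-1.42, 1.44], [-3.14, 3.14]. Speed limits (rad/s): [2.79, 2.79, 3.14, 3.14, 3.14, 3.14].

## Interface

Orientations are given as a unit quaternion [x, y, z, w].
In Python, from workcell import get_obs, camera, camera_model, job_done, masks_of gives the robot as it stands.
- The arm moves only by the tool jog_arm, never from a script. Its argument "deltas" is a list that holds one entry, the list of rows, each a list of 7 numbers: the shift along the tool's x, y, z in mm, then the turn, a rotation vector about the tool's x, y, z in degrees, then the finger opening in mm, from 0 to 85.4. A call has 1 to 5 rows; each row shifts and turns the pose as measured when the row begins, along the tool's axes as they then stand; what a row does not reach is not made up. A row lasts 1/10 s, in which the tool goes at most 50 mm and 8.59 degrees, less where a joint would pass 70% of its speed; a pose out of reach is approached as far as the arm can. A call with a gripper value outside its range is refused whole. The fingers move at their own pace and stop on an object; the grip force is fixed at half the most. Time passes only in rows, so rows that do not move let the fingers close. It gives the time, the measured TCP pose, the force and the opening at its end, in the units of the state.
- get_obs(): the state, without advancing time (a new reading comes with each control period).
- camera(name): name is "scene" or "side" or "wrist"; returns the picture (480x640x3 uint8, red, green, blue); there is no depth.
- camera_model(name): a dict with "fovy" (degrees; the focal length in pixels is half the picture's height over the tangent of half this angle, whatever the lens; pixels are square), "cx", "cy" (the principal point, pixels), "k1" (the pictures are not rectified: a ray, as slopes to the right and down, at radius r is drawn at 1 + k1 r^2 times it, then the intrinsics apply), "pose" (4x4, takes a point from camera to world coordinates); the wrist camera has in their place "T_tool_cam" (4x4, takes a point from camera to tool coordinates, whose origin is the TCP and whose axes are the flange's). Camera axes: x right, y down, z forward; pixel columns grow to the right and rows downward; lengths in m; the calibration is good to about 2 mm. A picture is of the moment at which its call begins: read the wrist's pose just before it. camera_model takes no time and is no camera call.
- job_done(): hands the job in, once; it reports no verdict.
Trained networks look in the newest picture that a camera, given by its name, has taken for a name from the list of things; names that differ only in an ending like _2 or _b are one class to them, and where a whole thing is asked for, a point or a joint stands for the part that bears it (a point fixed in the world has none). Each returns a list of dicts, best first, with "conf" (0 to 1); they miss things now and then, are a little off and sometimes report something else, mostly with a low value. They report only what shows in the picture. A call takes as long as a camera call.
- masks_of(target, camera): "pixels" (480x640 bool, what is visible of it) and "at" ([column, row] in pixels, amid what is visible of it).
The state is a dict: "clock": time; "joint_pos": joint angles; "joint_vel": joint speeds; "tau": joint torques, N m; "eef_pos": TCP position; "tool_rot": TCP orientation; "ft_force": force on the tool from outside, world axes, zero at the start; "ft_torque": the same for the moment, N m; "grip_width": finger opening in m.
Only numpy, scipy, OpenCV 4.12 (cv2) and the standard library are available. Lean on these libraries where they do the work, as an engineer would, in place of code of your own. Each camera call takes 0.05 s, during which the arm holds its last target. There are 200 camera calls.

## Working session

There is one attempt and no reset: what is moved stays moved. The work goes in short steps, Python scripts to look and compute and a tool call to move; the robot and the scene stay as the last step left them, time stands still between calls to the robot, and variables do not carry over. Pictures are saved under pics/ and viewed, about 8 in all and at most 12, crops included, and the job is handed in when it is done.

Besides the shell and the picture viewer there is one more tool, called after "Request:" by a JSON object that holds its "fn" and its "kwargs", one argument or row to a line. jog_arm: Moves the arm, as the interface text tells. Its arguments: {"type":"object","properties":{"deltas":{"type":"array"}},"required":["deltas"]}

```bash
mkdir -p pics
cat > h.py <<'E'
import numpy as np, cv2
from scipy.spatial.transform import Rotation as R
from workcell import *
def campose(name,obs=None):
    m=camera_model(name)
    if name!='wrist': return m,np.array(m['pose'])
    o=obs or get_obs(); T=np.eye(4); T[:3,:3]=R.from_quat(o['tool_rot']).as_matrix(); T[:3,3]=o['eef_pos']
    return m,T@np.array(m['T_tool_cam'])
def K(m):
    f=240/np.tan(np.radians(m['fovy'])/2); return np.array([[f,0,m['cx']],[0,f,m['cy']],[0,0,1]]),np.array([m['k1'],0,0,0,0.])
def at_z(name,uv,z,obs=None):
    m,P=campose(name,obs);k,d=K(m)
    n=cv2.undistortPoints(np.array(uv,float).reshape(-1,1,2),k,d).reshape(-1,2)
    r=np.c_[n,np.ones(len(n))]@P[:3,:3].T
    return P[:3,3]+r*((z-P[2,3])/r[:,2])[:,None]
def proj(name,X,obs=None):
    m,P=campose(name,obs);k,d=K(m); X=(np.array(X,float).reshape(-1,3)-P[:3,3])@P[:3,:3]
    return cv2.projectPoints(X.reshape(-1,1,3),np.zeros(3),np.zeros(3),k,d)[0].reshape(-1,2)
def save(name,f):
    im=camera(name); cv2.imwrite('pics/'+f,im[:,:,::-1]); return im
E
python3 - <<'E'
from h import *
print(get_obs())
for c in ['scene','side','wrist']:
    save(c,c+'0.png'); m,P=campose(c); print(c,m['fovy'],P.round(3).tolist())
    for t in ['canister_a_mid','lock_grip','lock_bar','vial_mid','plaster_roll_mid','dropper_bottle_mid']:
        print(t,[(round(d['conf'],2),np.round(d['at']).tolist(),int(d['pixels'].sum())) for d in masks_of(t,c)])
E
```

```text
{'clock': 0.0, 'joint_pos': array([-1.51308658e-05,  2.41454123e-01,  3.71083840e-03,  1.33519497e+00,
        9.16479409e-06,  1.57082791e+00]), 'joint_vel': array([ 0.00054658, -0.00038669,  0.00228693,  0.00099039, -0.00150079,
        0.00039172]), 'tau': array([ 5.50268451e-04, -3.72315860e+01,  2.52406776e+01,  1.67737965e-02,
        2.29149265e-05,  1.14679995e-05]), 'eef_pos': array([ 4.99362612e-01, -4.77427367e-06,  2.30387302e-01]), 'tool_rot': array([ 0.70712289,  0.70708986, -0.00075405, -0.00076052]), 'ft_force': array([-0.42229496,  0.76937739, -0.23300201]), 'ft_torque': array([ 0.06398241, -0.01591889, -0.01449564]), 'grip_width': 0.08513282894607818}
scene 42.916082657807024 [[0.519, -0.556, 0.65, -0.164], [-0.855, -0.326, 0.404, -0.489], [-0.012, -0.765, -0.644, 0.793], [0.0, 0.0, 0.0, 1.0]]
canister_a_mid [(0.81, [329.0, 279.0], 1744)]
lock_grip [(0.85, [381.0, 260.0], 2037)]
lock_bar [(0.85, [375.0, 256.0], 1994)]
vial_mid []
plaster_roll_mid [(0.59, [259.0, 312.0], 663)]
dropper_bottle_mid [(0.66, [429.0, 363.0], 911), (0.65, [282.0, 253.0], 1566)]
side 48.97279663935825 [[0.964, -0.156, 0.214, 0.314], [-0.264, -0.521, 0.812, -0.79], [-0.015, -0.84, -0.543, 0.581], [0.0, 0.0, 0.0, 1.0]]
canister_a_mid [(0.87, [316.0, 276.0], 1353), (0.57, [340.0, 322.0], 9478), (0.31, [322.0, 326.0], 2238)]
lock_grip [(0.63, [356.0, 284.0], 1847), (0.49, [316.0, 392.0], 1247)]
lock_bar [(0.85, [353.0, 286.0], 1795)]
vial_mid [(0.78, [243.0, 330.0], 352)]
plaster_roll_mid [(0.83, [256.0, 284.0], 578)]
dropper_bottle_mid [(0.71, [317.0, 390.0], 1169)]
wrist 58.75234081157769 [[1.0, -0.001, 0.001, 0.501], [-0.001, -0.95, -0.311, 0.078], [0.001, 0.311, -0.95, 0.373], [0.0, 0.0, 0.0, 1.0]]
canister_a_mid [(0.84, [303.0, 326.0], 6349)]
lock_grip [(0.34, [191.0, 216.0], 2361)]
lock_bar [(0.75, [390.0, 318.0], 8978)]
vial_mid []
plaster_roll_mid [(0.93, [193.0, 217.0], 2433)]
dropper_bottle_mid []
```

View pics/scene0.png

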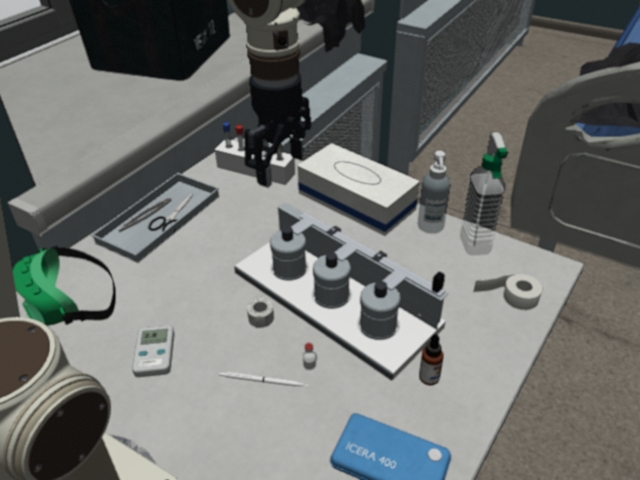

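View pics/side0.png

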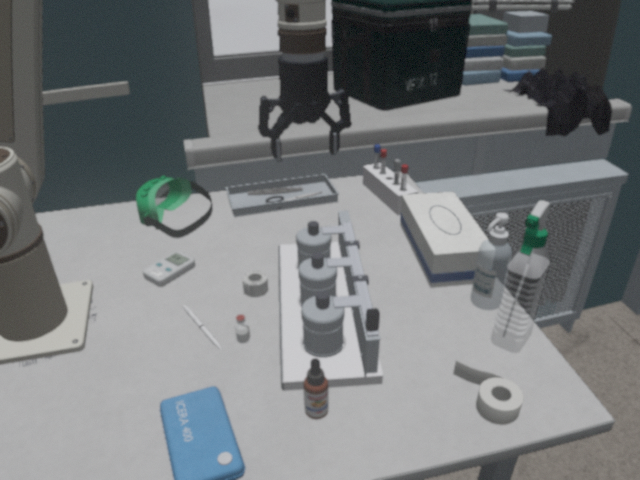

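View pics/wrist0.png

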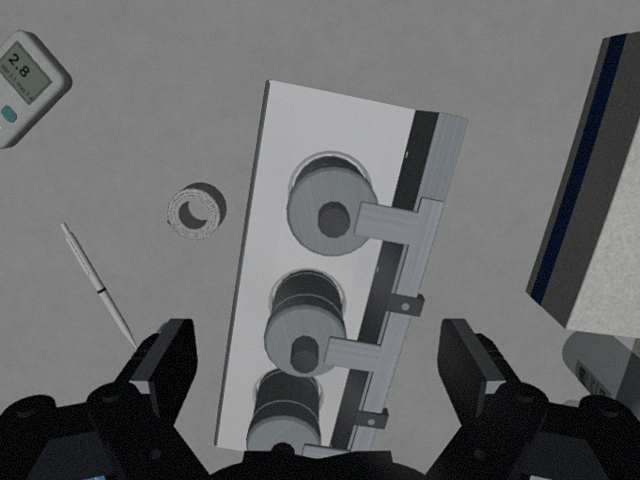

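The three knobs show in the wrist view at about (334,217), (305,353) and (283,445). In the side view they are at (313,228), (318,262) and (323,300), with the black thumb grip at (372,319). The bar is locked, with its tabs over the lids. The roll and vial stand to the left of the rack, and the bottle is off its near end.

Run:
```python
from h import *
for c,uv in [('wrist',[(334,212),(305,348)]),('scene',[(287,230),(331,256),(381,286)]),('side',[(313,224),(318,258),(323,295)])]:
    print(c,at_z(c,uv,.114).round(4).tolist())
print('grip',at_z('scene',[(438,280)],.117).round(4),at_z('side',[(372,319)],.117).round(4))
print('rack corners wrist',at_z('wrist',[(267,80),(217,445),(415,109)],.022).round(4).tolist())
for c,t in [('side','dropper_bottle_mid'),('side','vial_mid'),('wrist','plaster_roll_mid')]:
    print(t,at_z(c,[masks_of(t,c)[0]['at']],.025 if t[0]!='d' else .05).round(3))
```

```text
wrist [[0.5121, 0.0113, 0.114], [0.4929, -0.0869, 0.114]]
scene [[0.5071, 0.0033, 0.114], [0.4874, -0.0983, 0.114], [0.4665, -0.2024, 0.114]]
side [[0.5108, 0.0017, 0.114], [0.4907, -0.1067, 0.114], [0.4722, -0.2026, 0.114]]
grip [[ 0.5214 -0.2749  0.117 ]] [[ 0.5206 -0.2768  0.117 ]]
rack corners wrist [[0.4625, 0.094, 0.022], [0.3955, -0.2657, 0.022], [0.5795, 0.0723, 0.022]]
dropper_bottle_mid [[ 0.43 -0.32  0.05]]
vial_mid [[ 0.355 -0.143  0.025]]
plaster_roll_mid [[ 0.396 -0.016  0.025]]
```

Request:
{"fn": "jog_arm", "kwargs": {
  "deltas": [
    [[0, 0, 0, 0, 0, -8, 85], [0, 0, 0, 0, 0, -8, 85], [0, 0, 0, 0, 0, -8, 85], [0, 0, 0, 0, 0, -8, 85], [0, 0, 0, 0, 0, -8, 85]]
  ]
}}

```text
clock: 1.7
eef_pos: [0.5, 0.0, 0.2313]
tool_rot: [0.41, 0.912, -0.0, -0.0]
ft_force: [0.2, -0.1, 0.4]
grip_width: 0.0851
```

Request:
{"fn": "jog_arm", "kwargs": {
  "deltas": [
    [[0, 0, 0, 0, 0, -8, 85], [0, 0, 0, 0, 0, -8, 85], [0, 0, 0, 0, 0, -8, 85], [0, 0, 0, 0, 0, -8, 85], [0, 0, 0, 0, 0, -7, 85]]
  ]
}}

```text
clock: 2.2
eef_pos: [0.5, -0.0, 0.2313]
tool_rot: [0.068, 0.998, -0.0, -0.0]
ft_force: [0.7, 0.1, 1.1]
grip_width: 0.0848
```

```bash
cat >> h.py <<'E'
def todo(p,yaw=-11.):
    "delta in tool axes (mm, deg) to TCP p, tool down, jaws along the row"
    o=get_obs(); Rt=R.from_quat(o['tool_rot']); a=np.radians(yaw)
    y=np.array([-np.sin(a),np.cos(a),0]); z=np.array([0,0,-1.]); G=R.from_matrix(np.c_[np.cross(y,z),y,z])
    print('t',round(o['clock'],2),'tcp',o['eef_pos'].round(4),'F',o['ft_force'].round(2),'w',round(o['grip_width'],4))
    print('todo mm',(Rt.inv().apply(np.array(p)-o['eef_pos'])*1e3).round(1),'deg',(Rt.inv()*G).as_rotvec(degrees=True).round(1))
E
python3 -c "
from h import *
todo([.521,-.276,.22])"
```

```text
t 2.2 tcp [ 0.5    -0.      0.2313] F [0.68 0.08 1.1 ] w 0.0848
todo mm [ -58.  -270.6   11.3] deg [-0.  -0.   3.3]
```

Request:
{"fn": "jog_arm", "kwargs": {
  "deltas": [
    [[0, 0, 0, 0, 0, 3.3, 85], [-14, -40, 0, 0, 0, 0, 85], [-14, -45, 0, 0, 0, 0, 85], [-14, -45, 0, 0, 0, 0, 85], [0, -45, 0, 0, 0, 0, 85]]
  ]
}}

```text
clock: 2.7
eef_pos: [0.5109, -0.1791, 0.2314]
tool_rot: [0.089, 0.996, 0.001, 0.001]
ft_force: [0.9, -1.1, 0.3]
grip_width: 0.0848
```

Request:
{"fn": "jog_arm", "kwargs": {
  "deltas": [
    [[0, -40, 0, 0, 0, 0, 85], [0, -30, 0, 0, 0, 0, 85], [0, -10, 0, 0, 0, 0, 85], [0, 0, 0, 0, 0, 0, 85], [0, 0, 0, 0, 0, 0, 85]]
  ]
}}

```text
clock: 3.2
eef_pos: [0.4947, -0.266, 0.2302]
tool_rot: [0.093, 0.996, 0.001, 0.001]
ft_force: [-0.7, 0.2, -0.8]
grip_width: 0.0851
```

```bash
python3 -c "
from h import *
todo([.521,-.276,.22])
save('wrist','w1.png')
for t in ['lock_grip','canister_a_mid']: print([(d['conf'],d['at']) for d in masks_of(t,'wrist')])
print(proj('wrist',[.521,-.276,.132]))
"
```

```text
t 3.2 tcp [ 0.4947 -0.266   0.2302] F [-0.73  0.24 -0.84] w 0.0851
todo mm [-27.7  -5.   10.3] deg [0.1 0.1 0.3]
[(0.85, [433.4, 255.9]), (0.69, [451.0, 196.6])]
[(0.74, [535.8, 164.1])]
[[309.47813547 280.71663674]]
```

View pics/w1.png

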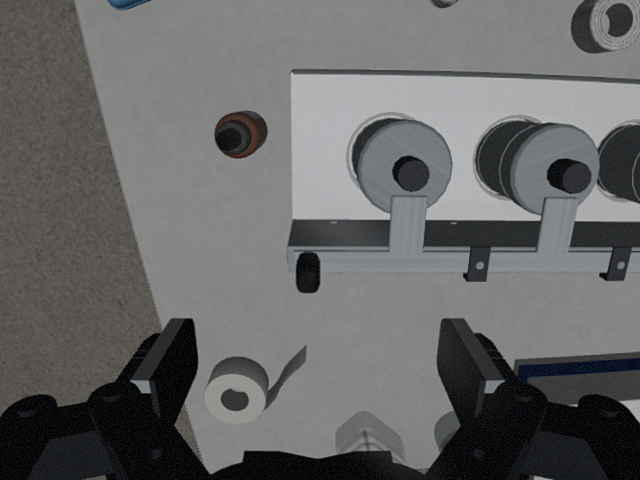

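The grip's top is at (308,281) against a predicted (309,281), so the estimate is good. I'll descend onto it.

Request:
{"fn": "jog_arm", "kwargs": {
  "deltas": [
    [[-14, -3, 0, 0, 0, 0, 50], [-12, -2, 10, 0, 0, 0, 50], [0, 0, 30, 0, 0, 0, 50], [0, 0, 30, 0, 0, 0, 50], [0, 0, 20, 0, 0, 0, 50]]
  ]
}}

```text
clock: 3.85
eef_pos: [0.5266, -0.2708, 0.1411]
tool_rot: [0.088, 0.996, -0.001, 0.006]
ft_force: [-0.3, -0.6, 0.0]
grip_width: 0.0504
```

```bash
python3 -c "
from h import *
todo([.521,-.276,.107])
o=get_obs()
"
```

```text
t 3.85 tcp [ 0.5266 -0.2708  0.1411] F [-0.29 -0.63  0.01] w 0.0504
todo mm [ 5.  -6.1 34. ] deg [-0.   0.7  1. ]
```

Request:
{"fn": "jog_arm", "kwargs": {
  "deltas": [
    [[5, -6, 0, 0, 0.7, 1, 50], [0, 0, 15, 0, 0, 0, 50], [0, 0, 13, 0, 0, 0, 50], [0, 0, 5, 0, 0, 0, 50], [0, 0, 0, 0, 0, 0, 50]]
  ]
}}

```text
clock: 4.35
eef_pos: [0.5194, -0.2732, 0.1038]
tool_rot: [0.095, 0.995, 0.001, -0.004]
ft_force: [-0.6, 0.2, -0.6]
grip_width: 0.0501
```

```bash
python3 -c "
from h import *
todo([.521,-.276,.107])
o=get_obs()
"
```

```text
t 4.35 tcp [ 0.5194 -0.2732  0.1038] F [-0.58  0.23 -0.61] w 0.0501
todo mm [-2.  -2.5 -3.2] deg [ 0.1 -0.5  0.1]
```

Request:
{"fn": "jog_arm", "kwargs": {
  "deltas": [
    [[-2, -2, -3, 0, 0, 0, 10], [0, 0, 0, 0, 0, 0, 10], [0, 0, 0, 0, 0, 0, 10], [0, 0, 0, 0, 0, 0, 10], [0, 0, 0, 0, 0, 0, 10]]
  ]
}}

```text
clock: 4.85
eef_pos: [0.5221, -0.2764, 0.1091]
tool_rot: [0.096, 0.995, 0.0, -0.003]
ft_force: [-0.3, 0.0, -1.2]
grip_width: 0.0128
```

Request:
{"fn": "jog_arm", "kwargs": {
  "deltas": [
    [[0, 0, 0, 0, 0, 0, 10], [0, 6, 0, 0, 0, 0, 10], [0, 8, 0, 0, 0, 0, 10], [0, 10, 0, 0, 0, 0, 10], [0, 10, 0, 0, 0, 0, 10]]
  ]
}}

```text
clock: 5.35
eef_pos: [0.5285, -0.2436, 0.1091]
tool_rot: [0.097, 0.995, -0.001, -0.003]
ft_force: [-0.2, -2.7, -2.8]
grip_width: 0.0128
```

```bash
python3 -c "
from h import *
todo([.531,-.225,.107])
"
```

```text
t 5.35 tcp [ 0.5285 -0.2436  0.1091] F [-0.17 -2.67 -2.79] w 0.0128
todo mm [ 1.1 18.7  2.1] deg [-0.2 -0.3 -0.1]
```

Request:
{"fn": "jog_arm", "kwargs": {
  "deltas": [
    [[1, 8, 0, 0, 0, 0, 10], [0, 6, 0, 0, 0, 0, 10], [0, 5, 0, 0, 0, 0, 10], [0, 4, 0, 0, 0, 0, 10], [0, 2, 0, 0, 0, 0, 10]]
  ]
}}

```text
clock: 5.85
eef_pos: [0.5314, -0.2283, 0.1093]
tool_rot: [0.1, 0.995, -0.016, -0.003]
ft_force: [0.1, -8.8, -4.4]
grip_width: 0.0128
```

```bash
python3 -c "
from h import *
todo([.531,-.225,.107])
"
```

```text
t 5.85 tcp [ 0.5314 -0.2283  0.1093] F [ 0.15 -8.83 -4.44] w 0.0128
todo mm [1.1 3.2 2.2] deg [-1.8 -0.2 -0.4]
```

Request:
{"fn": "jog_arm", "kwargs": {
  "deltas": [
    [[0, 4, 0, 0, 0, 0, 10], [0, 4, 0, 0, 0, 0, 10], [0, 4, 0, 0, 0, 0, 10], [0, 0, 0, 0, 0, 0, 10]]
  ]
}}

```text
clock: 6.25
eef_pos: [0.5313, -0.2287, 0.1093]
tool_rot: [0.104, 0.994, -0.027, -0.004]
ft_force: [1.9, -1.9, -3.9]
grip_width: 0.0126
```

```bash
python3 -c "
from h import *
todo([.531,-.225,.107])
"
```

```text
t 6.25 tcp [ 0.5313 -0.2287  0.1093] F [ 1.93 -1.88 -3.92] w 0.0126
todo mm [1.1 3.7 2.1] deg [-3.1 -0.2 -1. ]
```

Request:
{"fn": "jog_arm", "kwargs": {
  "deltas": [
    [[0, 0, 0, 0, 0, 0, 40], [0, 0, 0, 0, 0, 0, 40], [0, 0, 0, 0, 0, 0, 40], [0, 0, -10, -3, 0, 0, 40], [0, 0, -30, 0, 0, 0, 40]]
  ]
}}

```text
clock: 6.75
eef_pos: [0.5289, -0.2228, 0.1469]
tool_rot: [0.103, 0.995, 0.003, -0.006]
ft_force: [-0.3, -0.1, 0.3]
grip_width: 0.0399
```

Request:
{"fn": "jog_arm", "kwargs": {
  "deltas": [
    [[0, 0, -30, 0, 0, 0, 60], [30, 0, -30, 0, 0, 0, 60], [30, 0, 0, 0, 0, 0, 60], [0, 0, 0, 0, 0, 0, 60], [0, 0, 0, 0, 0, 0, 60]]
  ]
}}

```text
clock: 7.25
eef_pos: [0.472, -0.2088, 0.2147]
tool_rot: [0.101, 0.995, 0.003, -0.002]
ft_force: [-0.7, -1.0, 0.6]
grip_width: 0.0597
```

```bash
python3 -c "
from h import *
todo([.470,-.204,.2])
save('wrist','w2.png')
print(proj('wrist',[[.470,-.204,.114],[.49,-.101,.114]]))
"
```

```text
t 7.25 tcp [ 0.472  -0.2088  0.2147] F [-0.7  -1.03  0.56] w 0.0597
todo mm [ 2.9  4.2 14.7] deg [ 0.3 -0.2 -0.6]
[[325.40277166 233.74024432]
 [498.7639254  231.76105883]]
```

View pics/w2.png

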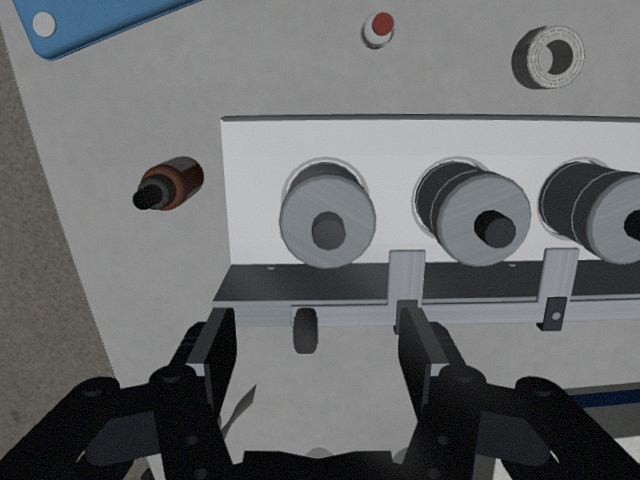

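The tabs now sit midway between the lids (at columns 406 and 558), so the bar is open. The knob tops are at about (329,235) and (500,233), within 4 px of the predictions.

```bash
python3 -c "
from h import *
print(at_z('wrist',[(329,235),(500,233)],.114).round(4))
todo([.471,-.202,.103])
"
```

```text
[[ 0.4712 -0.2021  0.114 ]
 [ 0.4909 -0.1003  0.114 ]]
t 7.3 tcp [ 0.4718 -0.2086  0.2144] F [ 0.27 -0.63  0.88] w 0.06
todo mm [  1.5   5.8 111.4] deg [ 0.3 -0.3 -0.6]
```

Request:
{"fn": "jog_arm", "kwargs": {
  "deltas": [
    [[1, 6, 20, 0, 0, -0.6, 45], [0, 0, 30, 0, 0, 0, 45], [0, 0, 25, 0, 0, 0, 45], [0, 0, 15, 0, 0, 0, 45], [0, 0, 3, 0, 0, 0, 45]]
  ]
}}

```text
clock: 7.8
eef_pos: [0.4767, -0.2017, 0.118]
tool_rot: [0.094, 0.996, 0.003, -0.0]
ft_force: [0.3, 0.1, 0.4]
grip_width: 0.0449
```

```bash
python3 -c "
from h import *
todo([.471,-.202,.094])
"
```

```text
t 7.8 tcp [ 0.4767 -0.2017  0.118 ] F [0.33 0.09 0.43] w 0.0449
todo mm [ 5.5 -1.5 24. ] deg [ 0.3 -0.1  0.2]
```

Request:
{"fn": "jog_arm", "kwargs": {
  "deltas": [
    [[5, -1, 4, 0, 0, 0, 45], [1, 0, 8, 0, 0, 0, 45], [1, 0, 6, 0, 0, 0, 45], [0, 0, 3, 0, 0, 0, 45], [0, 0, 0, 0, 0, 0, 45]]
  ]
}}

```text
clock: 8.3
eef_pos: [0.471, -0.2015, 0.0961]
tool_rot: [0.094, 0.996, 0.002, 0.0]
ft_force: [0.0, 0.2, 0.6]
grip_width: 0.0448
```

```bash
python3 -c "
from h import *
todo([.471,-.202,.094])
"
```

```text
t 8.3 tcp [ 0.471  -0.2015  0.0961] F [0.01 0.18 0.57] w 0.0448
todo mm [-0.1 -0.5  2.1] deg [0.3 0.  0.3]
```

Request:
{"fn": "jog_arm", "kwargs": {
  "deltas": [
    [[0, 0, 1, 0, 0, 0, 15], [0, 0, 0, 0, 0, 0, 15], [0, 0, 0, 0, 0, 0, 15], [0, 0, 0, 0, 0, 0, 15], [0, 0, 0, 0, 0, 0, 15]]
  ]
}}

```text
clock: 8.8
eef_pos: [0.4716, -0.2016, 0.0959]
tool_rot: [0.094, 0.996, 0.002, 0.001]
ft_force: [-0.6, -0.4, -0.8]
grip_width: 0.0188
```

Request:
{"fn": "jog_arm", "kwargs": {
  "deltas": [
    [[0, 0, -2, 0, 0, 0, 15], [0, 0, -4, 0, 0, 0, 15], [0, 0, -6, 0, 0, 0, 15], [0, 0, -8, 0, 0, 0, 15], [0, 0, -8, 0, 0, 0, 15]]
  ]
}}

```text
clock: 9.3
eef_pos: [0.4697, -0.2011, 0.124]
tool_rot: [0.094, 0.996, 0.003, -0.001]
ft_force: [-0.0, 0.9, -2.8]
grip_width: 0.019
```

Request:
{"fn": "jog_arm", "kwargs": {
  "deltas": [
    [[0, 0, -4, 0, 0, 0, 15], [0, 0, 0, 0, 0, 0, 15], [0, 0, 0, 0, 0, 0, 15], [0, 0, 0, 0, 0, 0, 15], [0, 0, 0, 0, 0, 0, 15]]
  ]
}}

```text
clock: 9.8
eef_pos: [0.4708, -0.2016, 0.1305]
tool_rot: [0.094, 0.996, 0.002, 0.0]
ft_force: [0.2, 0.1, -3.4]
grip_width: 0.0188
```

```bash
python3 -c "
from h import *
todo([.471,-.202,.096])
F=[]
for i in range(4): camera('side'); o=get_obs(); F.append(np.r_[o['ft_force'],o['tau'][1:3]])
print(np.mean(F,0).round(2),np.std(F,0).round(2))
save('side','s1.png')
"
```

```text
t 9.8 tcp [ 0.4708 -0.2016  0.1305] F [ 0.2   0.06 -3.44] w 0.0188
todo mm [-0.2 -0.5 34.5] deg [0.3 0.  0.3]
[  0.11   0.2   -3.31 -41.22  24.36] [0.37 0.5  0.13 0.04 0.04]
```

Canister 1 weighs about 3.3 N. I'll set it back.

Request:
{"fn": "jog_arm", "kwargs": {
  "deltas": [
    [[0, 0, 8, 0, 0, 0, 15], [0, 0, 8, 0, 0, 0, 15], [0, 0, 7, 0, 0, 0, 15], [0, 0, 4, 0, 0, 0, 15], [0, 0, 2, 0, 0, 0, 15]]
  ]
}}

```text
clock: 10.55
eef_pos: [0.4705, -0.2013, 0.0982]
tool_rot: [0.094, 0.996, 0.003, -0.0]
ft_force: [-0.1, 0.1, -2.9]
grip_width: 0.0186
```

```bash
python3 -c "
from h import *
todo([.471,-.202,.096])
"
```

```text
t 10.55 tcp [ 0.4705 -0.2013  0.0982] F [-0.1   0.11 -2.85] w 0.0186
todo mm [-0.7 -0.6  2.2] deg [ 0.3 -0.1  0.3]
```

Request:
{"fn": "jog_arm", "kwargs": {
  "deltas": [
    [[-0.5, -0.5, 2, 0, 0, 0, 15], [0, 0, 2, 0, 0, 0, 15], [0, 0, 0.5, 0, 0, 0, 15]]
  ]
}}

```text
clock: 10.85
eef_pos: [0.4721, -0.2021, 0.0964]
tool_rot: [0.094, 0.996, 0.002, 0.002]
ft_force: [-0.2, 0.1, -2.7]
grip_width: 0.0184
```

```bash
python3 -c "
from h import *
todo([.471,-.202,.096])
"
```

```text
t 10.85 tcp [ 0.4721 -0.2021  0.0964] F [-0.17  0.09 -2.67] w 0.0184
todo mm [ 1.1 -0.1  0.4] deg [0.3 0.1 0.3]
```

Request:
{"fn": "jog_arm", "kwargs": {
  "deltas": [
    [[0, 0, 2, 0, 0, 0, 15], [0, 0, 2, 0, 0, 0, 15], [0, 0, 2, 0, 0, 0, 15]]
  ]
}}

```text
clock: 11.15
eef_pos: [0.4743, -0.2026, 0.096]
tool_rot: [0.093, 0.996, 0.002, 0.005]
ft_force: [-5.3, 2.6, 13.7]
grip_width: 0.0187
```

Request:
{"fn": "jog_arm", "kwargs": {
  "deltas": [
    [[1, 0, -1, 0, 0, 0, 15], [0, 0, 0, 0, 0, 0, 45], [0, 0, 0, 0, 0, 0, 45], [0, 0, 0, 0, 0, 0, 45], [0, 0, 0, 0, 0, 0, 45]]
  ]
}}

```text
clock: 11.65
eef_pos: [0.4747, -0.2032, 0.0979]
tool_rot: [0.094, 0.996, 0.001, 0.007]
ft_force: [-0.8, -0.7, 0.3]
grip_width: 0.0451
```

Request:
{"fn": "jog_arm", "kwargs": {
  "deltas": [
    [[0, 0, -15, 0, 0, 0, 45], [0, 0, -25, 0, 0, 0, 45], [0, 0, -15, 0, 0, 0, 45], [0, 0, 0, 0, 0, 0, 45], [0, 30, 0, 0, 0, 0, 45]]
  ]
}}

```text
clock: 12.15
eef_pos: [0.4793, -0.1757, 0.153]
tool_rot: [0.096, 0.995, 0.001, 0.006]
ft_force: [1.4, -0.4, 0.7]
grip_width: 0.045
```

Request:
{"fn": "jog_arm", "kwargs": {
  "deltas": [
    [[0, 35, 0, 0, 0, 0, 45], [0, 25, 0, 0, 0, 0, 45], [0, 8, 0, 0, 0, 0, 45], [0, 0, 0, 0, 0, 0, 45]]
  ]
}}

```text
clock: 12.55
eef_pos: [0.4921, -0.105, 0.15]
tool_rot: [0.095, 0.995, 0.001, 0.005]
ft_force: [-0.0, -0.4, 0.1]
grip_width: 0.045
```

```bash
python3 -c "
from h import *
todo([.491,-.100,.096])
save('side','s2.png');save('wrist','w3.png')
print(proj('wrist',[[.471,-.202,.114],[.491,-.100,.114],[.511,.002,.114]]))
import cv2; a=cv2.imread('pics/s2.png')[150:450,150:450];b=cv2.imread('pics/w3.png');cv2.imwrite('pics/c3.png',np.hstack([a,cv2.resize(b,(400,300))]))
"
```

```text
t 12.55 tcp [ 0.4921 -0.105   0.15  ] F [-0.05 -0.41  0.1 ] w 0.045
todo mm [ 2.5  4.5 54. ] deg [0.2 0.5 0.1]
[[106.77705667 275.57783004]
 [332.85690879 276.04269181]
 [555.92375684 274.87947457]]
```

View pics/c3.png

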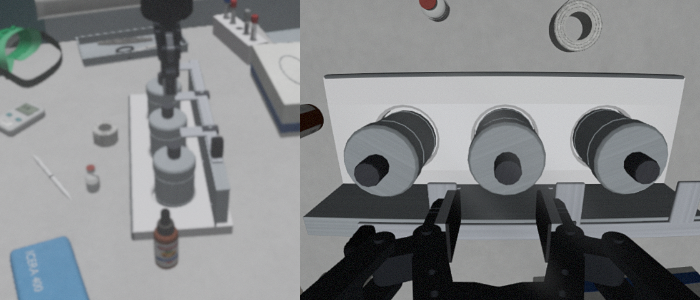

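Canister 1 is back in its well and the bystanders have not moved. In full-picture pixels, knob 2 is at about (333,277), as predicted. I'll descend on it.

Request:
{"fn": "jog_arm", "kwargs": {
  "deltas": [
    [[3, 4, 10, 0, 0.5, 0, 45], [0, 0, 15, 0, 0, 0, 45], [1, 0, 15, 0, 0, 0, 45], [1, 0, 7, 0, 0, 0, 45], [0, 0, 2, 0, 0, 0, 45]]
  ]
}}

```text
clock: 13.15
eef_pos: [0.4865, -0.1047, 0.0972]
tool_rot: [0.1, 0.995, 0.001, -0.001]
ft_force: [0.4, 0.9, -1.0]
grip_width: 0.0453
```

```bash
python3 -c "
from h import *
print(at_z('wrist',[(333,277),(546,277),(112,272)],.114))
todo([.491,-.100,.096])
"
```

```text
[[ 0.46310747 -0.09630214  0.114     ]
 [ 0.47734578 -0.02808228  0.114     ]
 [ 0.44738982 -0.16576162  0.114     ]]
t 13.15 tcp [ 0.4865 -0.1047  0.0972] F [ 0.42  0.89 -0.95] w 0.0453
todo mm [-3.5  5.5  1.2] deg [ 0.1 -0.1 -0.4]
```

Request:
{"fn": "jog_arm", "kwargs": {
  "deltas": [
    [[-3, 5, 0, 0, 0, 0, 45], [0, 0, 1, 0, 0, 0, 45], [0, 0, 0, 0, 0, 0, 45]]
  ]
}}

```text
clock: 13.45
eef_pos: [0.4909, -0.1009, 0.0963]
tool_rot: [0.1, 0.995, 0.001, -0.001]
ft_force: [0.2, -0.1, 0.2]
grip_width: 0.0452
```

```bash
python3 -c "
from h import *
todo([.491,-.100,.096])
"
```

```text
t 13.45 tcp [ 0.4909 -0.1009  0.0963] F [ 0.23 -0.14  0.23] w 0.0452
todo mm [0.1 0.9 0.3] deg [ 0.1 -0.1 -0.5]
```

Request:
{"fn": "jog_arm", "kwargs": {
  "deltas": [
    [[0, 0, 0, 0, 0, 0, 15], [0, 0, 0, 0, 0, 0, 15], [0, 0, 0, 0, 0, 0, 15], [0, 0, 0, 0, 0, 0, 15], [0, 0, 0, 0, 0, 0, 15]]
  ]
}}

```text
clock: 13.95
eef_pos: [0.4917, -0.1004, 0.0974]
tool_rot: [0.1, 0.995, 0.001, 0.0]
ft_force: [0.2, 0.5, -1.3]
grip_width: 0.0186
```

Request:
{"fn": "jog_arm", "kwargs": {
  "deltas": [
    [[0, 0, -2, 0, 0, 0, 15], [0, 0, -4, 0, 0, 0, 15], [0, 0, -6, 0, 0, 0, 15], [0, 0, -8, 0, 0, 0, 15], [0, 0, -8, 0, 0, 0, 15]]
  ]
}}

```text
clock: 14.45
eef_pos: [0.4894, -0.1004, 0.1251]
tool_rot: [0.1, 0.995, 0.001, -0.003]
ft_force: [-0.8, 0.9, -3.9]
grip_width: 0.0185
```

Request:
{"fn": "jog_arm", "kwargs": {
  "deltas": [
    [[0, 0, -4, 0, 0, 0, 15], [0, 0, 0, 0, 0, 0, 15], [0, 0, 0, 0, 0, 0, 15], [0, 0, 0, 0, 0, 0, 15], [0, 0, 0, 0, 0, 0, 15]]
  ]
}}

```text
clock: 14.95
eef_pos: [0.4906, -0.1007, 0.1315]
tool_rot: [0.1, 0.995, 0.001, -0.001]
ft_force: [0.2, 0.1, -3.4]
grip_width: 0.0189
```

```bash
python3 -c "
from h import *
todo([.491,-.101,.096])
F=[]
for i in range(4): camera('side'); o=get_obs(); F.append(np.r_[o['ft_force'],o['tau'][1:3]])
print(np.mean(F,0).round(2),np.std(F,0).round(2))
"
```

```text
t 14.95 tcp [ 0.4906 -0.1007  0.1315] F [ 0.17  0.07 -3.37] w 0.0189
todo mm [-0.6 -0.3 35.5] deg [ 0.1 -0.1 -0.5]
[ -0.39  -0.09  -2.98 -40.2   24.34] [0.52 0.41 0.25 0.04 0.04]
```

Canister 2 is also light, at about 3.0 N. I'll set it back.

Request:
{"fn": "jog_arm", "kwargs": {
  "deltas": [
    [[0, 0, 8, 0, 0, 0, 15], [0, 0, 8, 0, 0, 0, 15], [0, 0, 7, 0, 0, 0, 15], [0, 0, 4, 0, 0, 0, 15], [0, 0, 3, 0, 0, 0, 15]]
  ]
}}

```text
clock: 15.65
eef_pos: [0.4902, -0.1005, 0.0983]
tool_rot: [0.1, 0.995, 0.001, -0.001]
ft_force: [0.8, 0.1, -2.8]
grip_width: 0.0187
```

Request:
{"fn": "jog_arm", "kwargs": {
  "deltas": [
    [[-1, 0, 2, 0, 0, 0, 15], [0, 0, 2, 0, 0, 0, 15], [0, 0, 2, 0, 0, 0, 15], [0, 0, 1, 0, 0, 0, 15]]
  ]
}}

```text
clock: 16.05
eef_pos: [0.4934, -0.1006, 0.0975]
tool_rot: [0.1, 0.995, 0.001, 0.002]
ft_force: [-0.5, 1.0, -2.6]
grip_width: 0.0187
```

```bash
python3 -c "
from h import *
todo([.491,-.1005,.0972])
"
```

```text
t 16.05 tcp [ 0.4934 -0.1006  0.0975] F [-0.49  0.99 -2.6 ] w 0.0187
todo mm [ 2.4 -0.4  0.3] deg [ 0.2  0.2 -0.5]
```

Request:
{"fn": "jog_arm", "kwargs": {
  "deltas": [
    [[1, 0, 2, 0, 0, 0, 15], [0, 0, 2, 0, 0, 0, 15]]
  ]
}}

```text
clock: 16.25
eef_pos: [0.4948, -0.1004, 0.0972]
tool_rot: [0.1, 0.995, 0.001, 0.005]
ft_force: [-5.5, 2.2, 16.1]
grip_width: 0.0186
```

Request:
{"fn": "jog_arm", "kwargs": {
  "deltas": [
    [[1, 0, -1, 0, 0, 0, 15], [0, 0, 0, 0, 0, 0, 45], [0, 0, 0, 0, 0, 0, 45], [0, 0, 0, 0, 0, 0, 45], [0, 0, 0, 0, 0, 0, 45]]
  ]
}}

```text
clock: 16.75
eef_pos: [0.4954, -0.1005, 0.0989]
tool_rot: [0.1, 0.995, 0.001, 0.007]
ft_force: [-0.1, 0.6, -0.3]
grip_width: 0.045
```

Request:
{"fn": "jog_arm", "kwargs": {
  "deltas": [
    [[0, 0, -15, 0, 0, 0, 45], [0, 0, -25, 0, 0, 0, 45], [0, 0, -15, 0, 0, 0, 45], [0, 0, 0, 0, 0, 0, 45], [0, 30, 0, 0, 0, 0, 45]]
  ]
}}

```text
clock: 17.25
eef_pos: [0.5003, -0.0732, 0.1542]
tool_rot: [0.102, 0.995, 0.001, 0.006]
ft_force: [0.5, -0.9, -1.0]
grip_width: 0.0451
```

Request:
{"fn": "jog_arm", "kwargs": {
  "deltas": [
    [[0, 35, 0, 0, 0, 0, 45], [0, 25, 0, 0, 0, 0, 45], [0, 8, 0, 0, 0, 0, 45], [0, 0, 0, 0, 0, 0, 45]]
  ]
}}

```text
clock: 17.65
eef_pos: [0.5142, -0.0029, 0.1513]
tool_rot: [0.102, 0.995, 0.001, 0.005]
ft_force: [0.3, -0.7, 0.5]
grip_width: 0.045
```

```bash
python3 -c "
from h import *
todo([.511,0,.097])
save('wrist','w4.png')
print(proj('wrist',[[.491,-.1005,.114],[.511,.000,.114]]))
"
```

```text
t 17.65 tcp [ 0.5142 -0.0029  0.1513] F [ 0.3  -0.67  0.54] w 0.045
todo mm [ 4.3  2.  54.2] deg [ 0.2  0.6 -0.7]
[[104.16858835 273.21797268]
 [325.925848   271.85172561]]
```

View pics/w4.png

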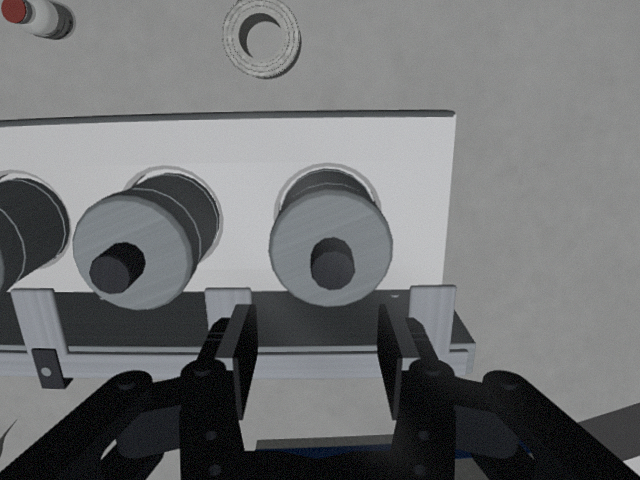

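Canister 2 is seated, with its knob at (111,272). Knob 3 is at (333,271), about 1.5–3 mm further along the row than predicted.

Request:
{"fn": "jog_arm", "kwargs": {
  "deltas": [
    [[4, 4, 10, 0, 0.5, -0.5, 45], [0, 0, 15, 0, 0, 0, 45], [0, 0, 15, 0, 0, 0, 45], [-1, 0, 7, 0, 0, 0, 45], [0, 0, 2, 0, 0, 0, 45]]
  ]
}}

```text
clock: 18.2
eef_pos: [0.5099, -0.0025, 0.0978]
tool_rot: [0.1, 0.995, 0.001, -0.001]
ft_force: [0.1, 0.0, 0.5]
grip_width: 0.0451
```

```bash
python3 -c "
from h import *
todo([.511,.0015,.0965])
"
```

```text
t 18.2 tcp [ 0.5099 -0.0025  0.0978] F [0.09 0.05 0.51] w 0.0451
todo mm [-0.3  4.1  1.3] deg [ 0.1 -0.1 -0.5]
```

Request:
{"fn": "jog_arm", "kwargs": {
  "deltas": [
    [[-1, 4, 1, 0, 0, 0, 45], [0, 0, 2, 0, 0, 0, 45], [0, 0, 0, 0, 0, 0, 45], [0, 0, 0, 0, 0, 0, 15], [0, 0, 0, 0, 0, 0, 15]]
  ]
}}

```text
clock: 18.7
eef_pos: [0.513, 0.0015, 0.0958]
tool_rot: [0.1, 0.995, 0.002, 0.0]
ft_force: [0.6, 0.3, -3.8]
grip_width: 0.019
```

Request:
{"fn": "jog_arm", "kwargs": {
  "deltas": [
    [[0, 0, 0, 0, 0, 0, 15], [0, 0, 0, 0, 0, 0, 15], [0, 0, 0, 0, 0, 0, 15], [0, 0, -2, 0, 0, 0, 15], [0, 0, -4, 0, 0, 0, 15]]
  ]
}}

```text
clock: 19.2
eef_pos: [0.5107, 0.0014, 0.0999]
tool_rot: [0.1, 0.995, 0.001, -0.002]
ft_force: [0.5, 0.4, -6.7]
grip_width: 0.0188
```

Request:
{"fn": "jog_arm", "kwargs": {
  "deltas": [
    [[0, 0, -8, 0, 0, 0, 15], [0, 0, -8, 0, 0, 0, 15], [0, 0, -8, 0, 0, 0, 15], [0, 0, 0, 0, 0, 0, 15], [0, 0, 0, 0, 0, 0, 15]]
  ]
}}

```text
clock: 19.7
eef_pos: [0.5098, 0.0008, 0.1256]
tool_rot: [0.1, 0.995, 0.0, -0.004]
ft_force: [-0.2, -0.7, -6.7]
grip_width: 0.0187
```

```bash
python3 -c "
from h import *
todo([.511,.0015,.0965])
F=[]
for i in range(4): camera('side'); o=get_obs(); F.append(np.r_[o['ft_force'],o['tau'][1:3]])
print(np.mean(F,0).round(2),np.std(F,0).round(2))
"
```

```text
t 19.7 tcp [0.5098 0.0008 0.1256] F [-0.18 -0.71 -6.67] w 0.0187
todo mm [-1.3  0.9 29.1] deg [ 0.  -0.4 -0.5]
[  0.11   0.17  -6.83 -42.96  25.26] [0.33 0.08 0.46 0.26 0.24]
```

The third canister is clearly the heaviest, at 6.8 N. I'll raise it.

Request:
{"fn": "jog_arm", "kwargs": {
  "deltas": [
    [[0, 0, -10, 0, 0, 0, 15], [0, 0, -18, 0, 0, 0, 15], [0, 0, -18, 0, 0, 0, 15], [0, 0, -18, 0, 0, 0, 15], [0, 0, -18, 0, 0, 0, 15]]
  ]
}}

```text
clock: 20.4
eef_pos: [0.5068, 0.0007, 0.2076]
tool_rot: [0.1, 0.995, -0.0, -0.009]
ft_force: [0.3, 0.8, -7.2]
grip_width: 0.0188
```

Request:
{"fn": "jog_arm", "kwargs": {
  "deltas": [
    [[0, 0, -12, 0, 0, 0, 15], [0, 0, -6, 0, 0, 0, 15], [0, 0, 0, 0, 0, 0, 15], [0, 0, 0, 0, 0, 0, 15], [0, 0, 0, 0, 0, 0, 15]]
  ]
}}

```text
clock: 20.9
eef_pos: [0.5082, 0.0007, 0.2299]
tool_rot: [0.1, 0.995, 0.0, -0.007]
ft_force: [-0.5, 0.5, -6.8]
grip_width: 0.0187
```

Request:
{"fn": "jog_arm", "kwargs": {
  "deltas": [
    [[0, 0, 0, 0, 0, 0, 15], [0, 0, 0, 0, 0, 0, 15], [0, 0, 0, 0, 0, 0, 15], [0, 0, 0, 0, 0, 0, 15], [0, 0, 0, 0, 0, 0, 15]]
  ]
}}

```text
clock: 21.4
eef_pos: [0.5067, 0.0008, 0.2274]
tool_rot: [0.1, 0.995, -0.0, -0.009]
ft_force: [-0.1, 0.4, -6.6]
grip_width: 0.0191
```

```bash
python3 -c "
from h import *
todo([.511,.0015,.225])
save('side','s5.png');o=get_obs();print(o['joint_vel'].round(3));save('scene','c5.png')
a=cv2.imread('pics/s5.png')[60:460,150:500];b=cv2.imread('pics/c5.png')[60:460,180:500];cv2.imwrite('pics/e.png',np.hstack([a,b]))
"
```

```text
t 21.4 tcp [0.5067 0.0008 0.2274] F [-0.09  0.4  -6.57] w 0.0191
todo mm [-4.1  1.6  2.3] deg [-0.1 -1.1 -0.5]
[ 0.    -0.     0.002  0.001 -0.001  0.001]
```

View pics/e.png

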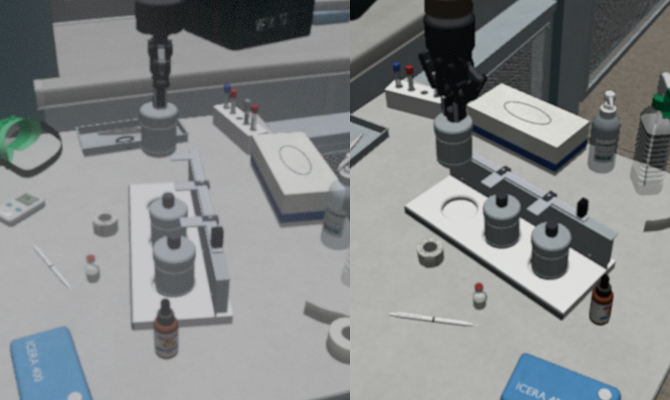

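The third canister hangs upright above its empty well. The other two are seated, the bar is open with its tabs between the lids, and the bystanders are in place. I'll hand in.

```bash
python3 -c "
from workcell import *
print(job_done())"
```

```text
the job is handed in; nothing more can be done
None
```

The job is handed in at about 21 s of the 64 s limit, with the heaviest canister held up in the gripper. No verdict was reported.

- **Bar:** I slid it by its thumb grip until it met the end stop. The gripper measured about 49 mm of travel, slightly under the nominal 52 mm. The pictures show the tabs midway between the lids.
- **Weights:** I lifted each canister in turn and set the first two back. They weighed about 3.3 N (right-hand end), 3.0 N (middle) and 6.8 N (left-hand end), so the left-hand one is the heaviest.
- **Last checks:**
  - The heaviest canister is upright to within about 1° and still, with its centre at about 0.19 m.
  - The force reading is 6.6 N, and the fingers are closed to 19 mm on the knob.
  - The pictures show the other two seated in their wells, the bar open and the bystanders in place.
- **Not exact:** The first two canisters met the well floor with a brief push of 14–16 N as I set them down. At release the gripper was up to 4 mm off their start in x, so they may have shifted within the play of their wells. I did not measure their final positions beyond the pictures.

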